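# Press a panel foot into the corner of the assembly turntable

## Robot

A 6-joint arm with a two-finger parallel gripper is mounted at the origin on the work surface. World frame = base frame: x ahead of the robot, y to its left, z up, the work surface at z = 0. Lengths are in m, angles in rad, forces in N, time in s.
With the tool pointing down it reaches from about 0.35 to 0.775 m from the base axis. Payload 7.3 kg.
Tool frame: the origin (TCP) lies on the centre line of the jaws, within the pads' length; the fingertips stand 14 mm ahead of it and the grasp point (between the pads) lies 5 mm behind it; z points along the fingers, y is the direction in which the jaws open and shut (so a half turn about z gives the same grasp; the last joint's range is limited). The gripper opens to 92 mm and grips with 3 to 60 N. Pads are 19 mm wide; open, the fingers measure 130 mm over their backs; the gripper's body (75 mm by 190 mm) begins 47 mm behind the grasp point.
Start: joints at [-1.264, 0.342, 1.524, -0, 1.275, -0.146], TCP at [0.23, -0.472, 0.241] pointing down, gripper open.
Joint ranges: [-2.53, 2.53], [-0.77, 2.02], [0.04, 2.7], [-1, 4.14], [0.28, 2.66], [-3.11, 3.11]. Speed limits (rad/s): [2.57, 2.57, 3.14, 3.14, 3.14, 3.14].

## Interface

Orientations are given as [roll, pitch, yaw] about the fixed x, y, z axes, in that order (R = Rz(yaw) Ry(pitch) Rx(roll)).
In Python, from cell import telemetry, cams, robot gives the robot as it stands.
- The arm moves only by the tool servo_tool, never from a script. Its argument "targets" is text: rows parted by semicolons, each of 4 numbers parted by spaces: the shift along the tool's x, y, z in mm, then the turn about the tool's z in rad. In form: x y z yaw; .... A call has 1 to 20 rows; each row shifts and turns the pose as measured when the row begins, along the tool's axes as they then stand; what a row does not reach is not made up. A row lasts 1/8 s, in which the tool goes at most 62.5 mm and 10.7 degrees, less where a joint would pass 70% of its speed; a pose out of reach is approached as far as the arm can. A call with a gripper value outside its range is refused whole. "hand" is the opening, from 0 (shut) to 1 (fully open), set as the call begins (left out, the last holds). The fingers move at their own pace and stop on an object; "squeeze" is the grip in N (left out, the last holds). Time passes only in rows, so rows that do not move let the fingers close. It gives the time, the measured TCP pose, the force and the opening at its end, in the units of the state.
- telemetry.observe(): the state, without advancing time (a new reading comes with each control period).
- cams.read_camera(name): name is "side" or "top" or "wrist"; returns a dict with "color" (480x640x3 uint8, red, green, blue), "K" (3x3 intrinsics, pixels), "k1" (the pictures are not rectified: a ray, as slopes to the right and down, at radius r is drawn at 1 + k1 r^2 times it, then the intrinsics apply), "R" (3x3) and "t" (3): a world point X has camera coordinates R X + t. Camera axes: x right, y down, z forward; pixel columns grow to the right and rows downward; lengths in m; the calibration is good to about 2 mm. A picture is of the moment at which its call begins. There is no depth.
- robot.hand_in(): hands the job in, once; it reports no verdict.
Trained networks look in a picture, given as the dict that the camera call returned (one of the last four; its "shot" number tells which), for a name from the list of things; names that differ only in an ending like _2 or _b are one class to them, and where a whole thing is asked for, a point or a joint stands for the part that bears it (a point fixed in the world has none). Each returns a list of dicts, best first, with "score" (0 to 1); they miss things now and then, are a little off and sometimes report something else, mostly with a low value. They report only what shows in the picture. A call takes as long as a camera call. They do not tell look-alikes from the thing itself.
- cams.cut_out(picture, query): "region" (480x640 bool, what is visible of it) and "extent" ([centre column, centre row, width, height] in pixels, round what is visible of it).
The state is a dict: "time": time; "qpos": joint angles; "qvel": joint speeds; "joint_efforts": joint torques, N m; "tool_pos": TCP position; "tool_rot": TCP orientation; "contact_force": force on the tool from outside, world axes, zero at the start; "torque": the same for the moment, N m; "opening": finger opening in m.
Only numpy, scipy, OpenCV 4.12 (cv2) and the standard library are available. Lean on these libraries where they do the work, as an engineer would, in place of code of your own. Each camera call takes 0.05 s, during which the arm holds its last target.

## Task

First turn the assembly turntable anticlockwise (seen from above) by its upright handle until it is fully home against its stop. Then pick up the metal panel foot from the table, set it flat on the turntable with its long edge along the longer fence, and press it firmly into the corner so that it bears on both fences at once; finish while still holding it pressed there, not letting go. Keep the turntable at its stop and leave the other things on the table where they are.

Things in the scene. Friction and masses are not known exactly. Their poses are not given: they have to be found in the camera images.
- turntable (a joint): Angle of the round plywood turntable (280 mm across, 18 mm thick, its top 32 mm above the table) about its upright axis: 0 is fully home against the stop, negative before it (range -1.5 to 0); it grows anticlockwise seen from above. It turns stiffly (about 4 to 5 N at the handle) and stays where it is left.
- turntable_axis (a point): Point on the turntable's axis at its top surface, 32 mm above the table. It turns with the disc: its axes are those of the corner. The turntable's plinth is fixed to the table. A steel lug on the rim comes up against a steel post standing 160 mm from the axis when it is home.
- handle (a point): Middle of the upright round handle, a black post 18 mm across and 55 mm tall standing on the turntable 115 mm from its axis (on the axis point's -y side); this point is 27.5 mm below its top and 59.5 mm above the table. It moves with the turntable.
- corner (a point): Inner corner where the inner faces of the two wooden fences would meet, at the turntable's top surface; turns with it. Its x axis points at the short fence (the fence's inner face is the plane x = 0), its y axis at the long fence (inner face y = 0), z up. The free space for the part is at negative x and y; seated, the panel foot's centre is at x = -45, y = -35, z = +30 mm in this frame, which is on the turntable's axis.
- long_fence (a point): The longer wooden fence, a strip 110 x 14 mm, 16 mm high, fixed on the turntable. The point is the middle of its top face; x along the strip, y across it, away from the corner space.
- short_fence (a point): The shorter wooden fence, a strip 70 x 14 mm, 16 mm high, fixed on the turntable at right angles to the long one. The point is the middle of its top face; y along the strip, x across it, away from the corner space.
- foot_centre (a point): Centre of the loose aluminium panel foot (about 0.2 to 0.4 kg): a flat plate 90 x 70 mm, 10 mm thick, with an upright web 60 mm long, 12 mm thick in the middle, slotted along the top; 60 mm tall overall. x runs along the plate's long edge and the web, y across the web, z up. The point is half-way up, in the web, 30 mm above its underside. It starts flat on the table; both ways round (half a turn) are alike.
- foot: The same panel foot; origin at the centre of its underside, same axes. It slides on the turntable with ordinary friction (about 0.6): held down hard it sticks, so its push may not reach the fences.
- tape_roll: Bystander: a roll of paper tape lying flat, 96 mm across, 19 mm high; origin at the centre of its underside.
- offcut: Bystander: a wooden batten offcut 130 x 40 mm, 22 mm high; origin at the centre of its underside.
- pliers: Bystander: side cutters with two orange grips lying flat, 165 mm long, 16 mm high; origin near the pivot, at the table, jaws towards its x.
Mind the look-alikes: they are no part of the job. Of the things shaped like the foot, the aluminium one is meant.

How it is judged:
By the outcome, as a careful person would: the job done as asked, in the order asked, and still so for the second after the job is handed in, while the arm keeps its last pose, push and grip.
It also fails if it takes over 61 s, if anything falls off the work surface, if the arm or the gripper's body presses on something with over 40 N, if the wrist force passes 120 N, or if a joint passes its speed limit or range.

## Working session

There is one attempt and no reset: what is moved stays moved. The work goes in short steps, Python scripts to look and compute and a tool call to move; the robot and the scene stay as the last step left them, time stands still between calls to the robot, and variables do not carry over. Pictures are saved under pics/ and viewed, and the job is handed in when it is done.

Besides the shell and the picture viewer there is one more tool, called after "Call:" as name(argument=value, ...), one argument or row to a line, values as JSON. servo_tool: Moves the arm, as the interface text tells. Its arguments: {"type":"object","properties":{"targets":{"type":"string"},"hand":{"type":"number"},"squeeze":{"type":"number"}},"required":["targets"]}

```bash
mkdir -p pics; ls
python3 - <<'E'
from cell import telemetry, cams, robot
import cv2
print(telemetry.observe())
for n in ("top","side","wrist"):
    p=cams.read_camera(n)
    cv2.imwrite(f"pics/{n}0.png",p["color"][:,:,::-1])
    print(n,p["K"].tolist(),p["k1"],p["R"].tolist(),p["t"].tolist())
E
```

```text
pics
{'time': 0.0, 'qpos': array([-1.26399639e+00,  3.42714558e-01,  1.52502332e+00, -3.86414229e-05,
        1.27543626e+00, -1.46041917e-01]), 'qvel': array([-0.00140347, -0.00202056,  0.00091165,  0.00083399,  0.00175152,
        0.00052967]), 'joint_efforts': array([-2.98167324e-03, -4.31255329e+01, -2.44222283e+01,  7.13517889e-02,
        5.58763300e-02, -1.34860634e-04]), 'tool_pos': array([ 0.22956669, -0.47170127,  0.24004701]), 'tool_rot': array([-3.14002263e+00, -1.93585813e-04,  4.52852983e-01]), 'contact_force': array([-0.02993122, -0.55889486, -0.30993814]), 'torque': array([-0.02799232,  0.00219411,  0.07191525]), 'opening': 0.09193571867017189}
top [[588.9218512863621, 0.0, 326.292461545423], [0.0, 588.9218512863621, 243.39788828469432], [0.0, 0.0, 1.0]] -0.03915701882906732 [[-0.01043267103555556, -0.99988011641333, 0.011441685904174846], [-0.992328554374213, 0.008942895094259079, -0.12330476390195771], [0.12318765988786516, -0.012640309671799585, -0.9923028887505835]] [0.02631189470120056, 0.5446076097518163, 1.259238605570283]
side [[597.4355956684543, 0.0, 327.3129045301087], [0.0, 597.4355956684543, 239.5247871428661], [0.0, 0.0, 1.0]] -0.1918973800894809 [[0.8354313541397982, -0.5495565206750603, 0.006487149116887444], [-0.3625754796673291, -0.559978039048084, -0.744958802436664], [0.4130296285548399, 0.6200098598952959, -0.667078930538558]] [-0.4474693348579304, 0.2651656219862814, 1.4888388862603728]
wrist [[395.15675374353293, 0.0, 322.81316082487064], [0.0, 395.15675374353293, 235.18987907445842], [0.0, 0.0, 1.0]] -0.08867986103531157 [[0.43681200146957294, -0.8995518773155207, -0.0013020715299689627], [-0.8587391199353916, -0.4174239765340743, 0.29719412461734523], [-0.267885048602447, -0.12869982063936172, -0.9548161901133964]] [-0.5234653596575825, -0.037784046081315435, 0.39248157418173757]
```

View pics/top0.png

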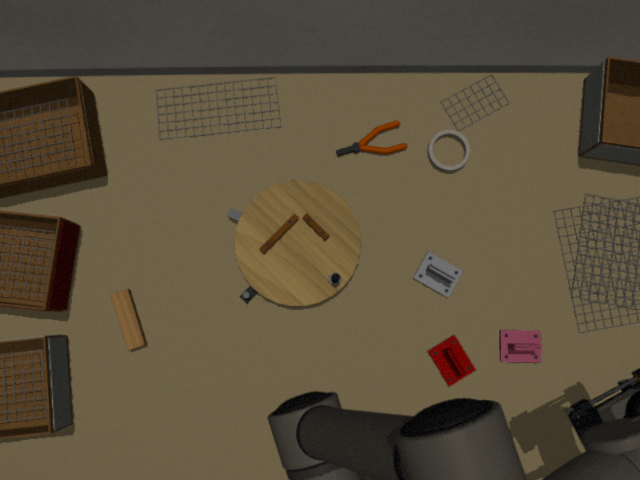

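View pics/side0.png

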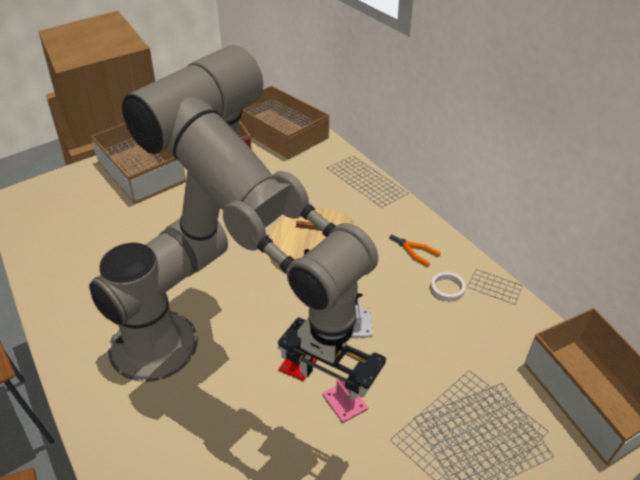

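View pics/wrist0.png

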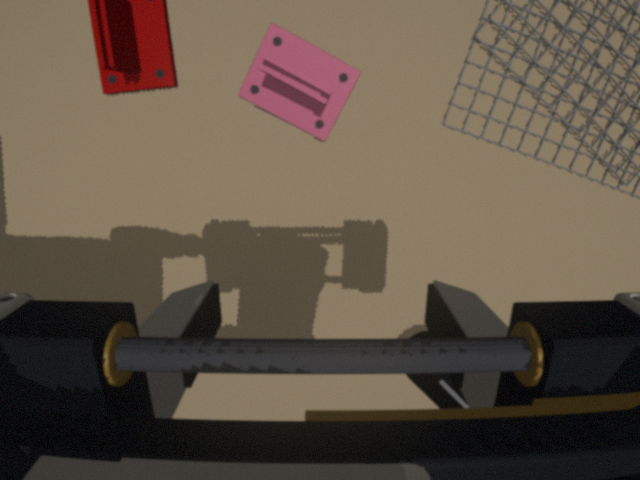

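Candidates shaped like the foot, in the top view: red (452,360), pink (520,347), bare grey metal (438,274). I choose the grey one and check it with a crop.

```bash
cat > h.py <<'E'
from cell import telemetry, cams, robot
import cv2, numpy as np
def save(p,name,box=None,s=1):
    im=p["color"][:,:,::-1]
    if box: im=im[box[1]:box[3],box[0]:box[2]]
    cv2.imwrite("pics/"+name,cv2.resize(im,None,fx=s,fy=s,interpolation=cv2.INTER_CUBIC))
def p2w(p,uv,z):
    K,R,t=map(np.array,(p["K"],p["R"],p["t"]))
    d=np.array([(uv[0]-K[0,2])/K[0,0],(uv[1]-K[1,2])/K[1,1]]); u=d.copy()
    for _ in range(20): u=d/(1+p["k1"]*(u@u))
    ray=R.T@np.array([u[0],u[1],1]); c=-R.T@t
    return c+ray*(z-c[2])/ray[2]
def w2p(p,X):
    K,R,t=map(np.array,(p["K"],p["R"],p["t"]))
    c=R@np.array(X)+t; u=c[:2]/c[2]; u=u*(1+p["k1"]*(u@u))
    return np.array([K[0,0]*u[0]+K[0,2],K[1,1]*u[1]+K[1,2]])
def rect(p,reg,z):
    c=max(cv2.findContours(reg.astype(np.uint8),0,2)[0],key=cv2.contourArea)[:,0]
    w=np.array([p2w(p,q,z)[:2] for q in c],np.float32)*1000
    return cv2.minAreaRect(w), w
E
python3 - <<'E'
from h import *
p=cams.read_camera("top")
save(p,"crop_foot.png",(390,230,490,310),6)
save(p,"crop_tt.png",(215,170,375,315),5)
for q,z in (("turntable",.032),("handle",.087),("long_fence",.048),("short_fence",.048),("foot",.0),("tape_roll",0.019),("pliers",.01),("offcut",.022)):
    for r in cams.cut_out(p,q)[:4]:
        rc,w=rect(p,r["region"],z)
        print(q,round(r["score"],2),np.round(r["extent"]),np.round(rc[0],1),np.round(rc[1],1),round(rc[2],1),p2w(p,r["extent"][:2],z).round(4))
print([p2w(p,q,0.032).round(4) for q in ((235,215),(249,295))])
E
```

```text
turntable 0.81 [293. 242. 134. 127.] [547.7  85.5] [276.6 276.3] 25.9 [0.5494 0.0937 0.032 ]
handle 0.8 [295. 244. 134. 122.] [541.2  82.9] [265.3 264.5] 14.8 [0.5377 0.0875 0.087 ]
long_fence 0.77 [296. 245. 134. 125.] [546.2  83.6] [274.8 273.9] 25.9 [0.5399 0.0869 0.048 ]
short_fence 0.95 [295. 245. 130. 128.] [546.1  83.8] [277.3 277.3] 11.1 [0.541  0.0895 0.048 ]
short_fence 0.7 [130. 319.  32.  65.] [383.7 446.3] [126.2  47. ] 19.1 [0.3833 0.4432 0.048 ]
foot 0.9 [521. 346.  41.  33.] [ 316.3 -409.3] [97.  72.7] 89.1 [ 0.3153 -0.4101  0.    ]
foot 0.8 [453. 362.  47.  51.] [ 286.1 -252.1] [90.5 71.8] 31.5 [ 0.2812 -0.2569  0.    ]
foot 0.66 [438. 273.  47.  46.] [ 476.6 -230.1] [91.4 71.3] 60.2 [ 0.4791 -0.2292  0.    ]
tape_roll 0.6 [448. 149.  43.  44.] [ 759.3 -259.5] [92.4 95.3] 62.3 [ 0.76   -0.2595  0.019 ]
pliers 0.73 [373. 140.  72.  36.] [777.8 -81.9] [ 70.5 160.1] 16.1 [ 0.7855 -0.0879  0.01  ]
pliers 0.57 [439. 274.  49.  48.] [ 476.6 -228.2] [91.9 73.7] 60.2 [ 0.4779 -0.2297  0.01  ]
offcut 0.62 [130. 320.  37.  64.] [383.6 453.9] [132.   47.2] 19.5 [0.3808 0.4508 0.022 ]
[array([0.6101, 0.222 , 0.032 ]), array([0.4336, 0.1901, 0.032 ])]
```

View pics/crop_foot.png

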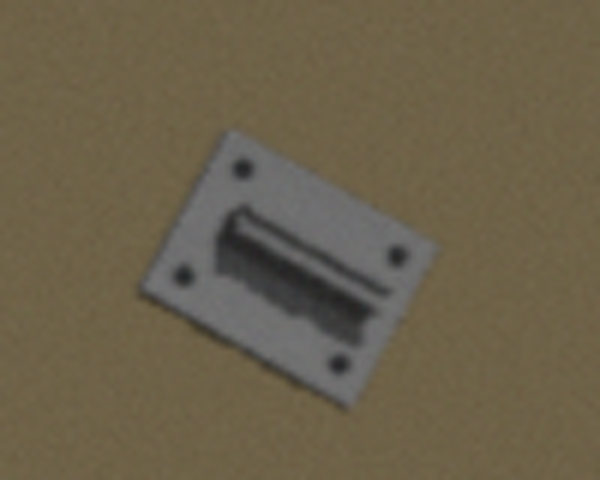

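View pics/crop_tt.png

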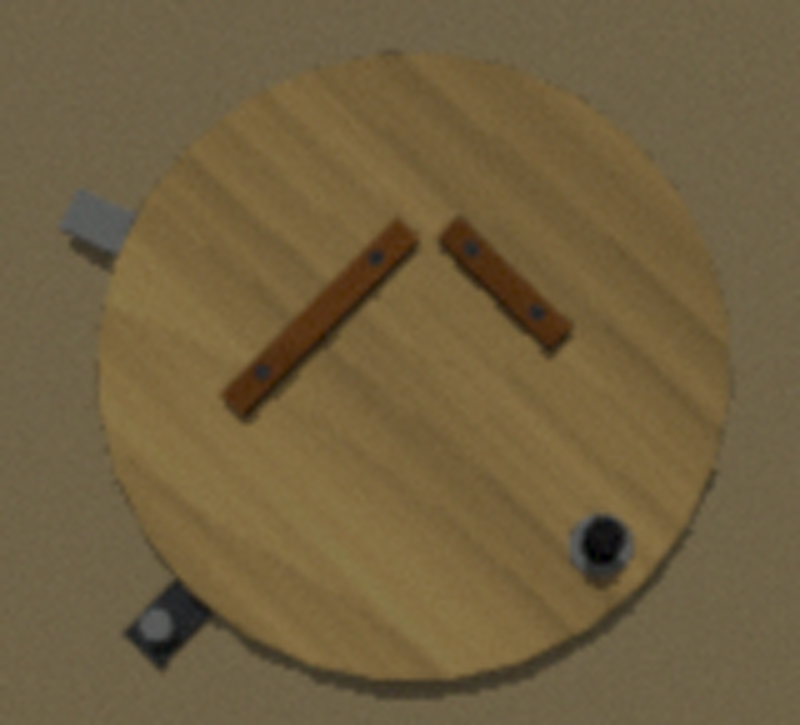

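The crop shows the bare grey metal foot, with plate corners at about (428,252), (463,271), (448,298) and (413,278). In the turntable crop, the lug is at about (231,214), the post at (246,295) and the handle top at (336,278). The lug has to swing anticlockwise about 70° to reach the post.

Run:
```python
from h import *
p=cams.read_camera("top")
P=lambda l,s,o,z: np.array([p2w(p,(q[0]/s+o[0]-.4,q[1]/s+o[1]-.4),z)*1000 for q in l])
T=(215,170)
# disc edge
e=P([(100,385),(730,390),(410,53),(185,160),(640,170),(690,545),(420,683)],5,T,32)
from scipy.optimize import least_squares
s=least_squares(lambda v:np.hypot(e[:,0]-v[0],e[:,1]-v[1])-140,[548,85]);print("axis",s.x,s.fun)
ax=s.x
h=P([(604,538)],5,T,87)[0];print("handle",h,np.hypot(*(h[:2]-ax)), np.degrees(np.arctan2(*(h[:2]-ax)[::-1])))
L=P([(400,217),(418,240),(245,420),(222,398)],5,T,48);print("long",L.round(1),np.degrees(np.arctan2(*((L[0]+L[1]-L[2]-L[3])[:2][::-1]))))
S=P([(460,217),(572,325),(552,354),(440,240)],5,T,48);print("short",S.round(1),np.degrees(np.arctan2(*((S[0]+S[3]-S[1]-S[2])[:2][::-1]))))
print("lug",P([(80,192),(62,230),(112,255)],5,T,32).round(1), "post",P([(155,625)],5,T,60))
for q in P([(80,192),(62,230),(112,255),(155,625)],5,T,32): print(np.degrees(np.arctan2(*((q[:2]-ax)[::-1]))),np.hypot(*(q[:2]-ax)))
F=P([(230,130),(440,245),(350,408),(140,290)],6,(390,230),10);print("foot",F.round(1),F.mean(0))
d=F[0]+F[3]-F[1]-F[2]; print("foot x ang",np.degrees(np.arctan2(d[1],d[0])))
W=P([(242,212),(388,292)],6,(390,230),60);print("web",W, W.mean(0))
```

```text
axis [-3745.96777631  -682.44377823] [3585.34769049 2823.14934156 2970.93764989 3284.7468432  2544.56254447
 3152.73361877 3466.47414137]
handle [-5279.36805925  2403.42037559 87000.        ] 3445.8488074120187 116.42329352961683
long [[-7894.5 -1889.4 48000. ]
 [-7517.3 -1601.8 48000. ]
 [-4636.1 -4370.2 48000. ]
 [-4992.1 -4737.7 48000. ]] 135.83891564652168
short [[-7886.2  -925.2 48000. ]
 [-6117.5   856.1 48000. ]
 [-5652.3   531.2 48000. ]
 [-7514.3 -1248.6 48000. ]] -135.5538923148185
lug [[-5354.7 -4610.9 32000. ]
 [-4949.1 -4796.7 32000. ]
 [-4677.  -4266.5 32000. ]] post [[-1849.02618821 -7280.86760712 60000.        ]]
-112.26973790144602 4245.079977605284
-106.29990620843103 4286.599391658904
-104.56212759901878 3703.0642277338243
-46.35424294925378 4293.1920968669165
foot [[ -560.8  1659.4 10000. ]
 [ -269.7  2172.5 10000. ]
 [  129.6  1934.5 10000. ]
 [ -166.2  1424.2 10000. ]] [ -216.75561764  1797.62157178 10000.        ]
foot x ang -119.83225815995375
web [[-4629.5474475  11156.98011459 60000.        ]
 [-3265.93835949 13562.90595889 60000.        ]] [-3947.74290349 12359.94303674 60000.        ]
```

Units slip: heights were given in mm, not m. I'll rerun with the heights fixed.

```bash
cat > m.py <<'E'
from h import *
from scipy.optimize import least_squares
p=cams.read_camera("top")
P=lambda l,s,o,z: np.array([p2w(p,(q[0]/s+o[0]-.4,q[1]/s+o[1]-.4),z/1000)*1000 for q in l])
T=(215,170)
A=lambda d:np.degrees(np.arctan2(d[1],d[0])).round(2)
e=P([(100,385),(730,390),(410,53),(185,160),(640,170),(690,545),(420,683)],5,T,32)
s=least_squares(lambda v:np.hypot(e[:,0]-v[0],e[:,1]-v[1])-140,[548,85]);print("axis",s.x,s.fun.round(1))
ax=s.x
h=P([(604,538)],5,T,87)[0];print("handle",h,np.hypot(*(h[:2]-ax)),A(h-[*ax,0]))
L=P([(400,217),(418,240),(245,420),(222,398)],5,T,48);print("long",L.round(1),A(L[0]+L[1]-L[2]-L[3]))
S=P([(460,217),(572,325),(552,354),(440,240)],5,T,48);print("short",S.round(1),A(S[0]+S[3]-S[1]-S[2]))
for q in P([(80,192),(62,230),(112,255),(155,625)],5,T,32): print("lug/post",q.round(1),A(q-[*ax,0]),np.hypot(*(q[:2]-ax)))
print(P([(155,625)],5,T,60))
F=P([(230,130),(440,245),(350,408),(140,290)],6,(390,230),10);print("foot",F.round(1),F.mean(0),A(F[0]+F[3]-F[1]-F[2]))
W=P([(242,212),(388,292)],6,(390,230),60);print("web",W, W.mean(0))
E
python3 m.py
```

```text
axis [544.79143094  84.40272531] [-2.  -0.9  2.7 -1.2 -5.9  3.  -3.5]
handle [466.86284927   3.40697853  87.        ] 112.3973969346584 -133.89
long [[610.6  89.7  48. ]
 [600.3  81.9  48. ]
 [522.  157.1  48. ]
 [531.7 167.1  48. ]] -44.16
short [[610.3  63.5  48. ]
 [562.3  15.1  48. ]
 [549.6  23.9  48. ]
 [600.2  72.3  48. ]] 44.45
lug/post [625.9 231.9  32. ] 61.21 168.33593885558153
lug/post [608.9 239.7  32. ] 67.57 168.0119664912032
lug/post [597.5 217.5  32. ] 68.4 143.16729334830745
lug/post [434.5 197.5  32. ] 134.28 157.99930916585348
[[433.42378816 194.0364307   60.        ]]
foot [[ 528.  -206.7   10. ]
 [ 484.2 -283.9   10. ]
 [ 424.1 -248.1   10. ]
 [ 468.6 -171.3   10. ]] [ 476.19967057 -227.46631326   10.        ] 60.17
web [[ 492.95388798 -200.71218408   60.        ]
 [ 463.75943933 -252.22231197   60.        ]] [ 478.35666366 -226.46724802   60.        ]
```

Call:
servo_tool(
  targets="35 -27 0 0; 35 -27 0 0; 35 -27 0 0; 35 -27 0 0; 35 -27 0 0; 35 -27 0 0; 35 -27 0 0; 35 -27 0 0; 35 -27 0 0; 35 -27 0 0; 35 -27 0 0; 35 -27 0 0; 0 0 0 -0.12; 0 0 0 -0.12; 0 0 0 -0.12; 0 0 0 0",
  hand=1,
  squeeze=15,
)

```text
time: 2.7
tool_pos: [0.4741, 0.0181, 0.2416]
tool_rot: [3.135, -0.002, 0.822]
contact_force: [-0.3, -0.2, -0.6]
opening: 0.0917
```

Run:
```python
from h import *
p=cams.read_camera("wrist"); save(p,"wrist1.png")
print(-np.array(p["R"]).T@p["t"])
s=telemetry.observe(); print(s["tool_pos"],s["tool_rot"],s["qpos"])
for X in ([.467,.0034,.087],[.546,.084,.032]): print(w2p(p,X))
```

```text
[0.52724522 0.0782366  0.3868498 ]
[0.4741152  0.01802808 0.24158496] [ 3.13487662e+00 -1.72799780e-03  8.20834429e-01] [-0.12207002  0.24544671  1.65905087 -0.00270165  1.23064606  0.62879082]
[328.84567062 238.7306484 ]
[331.42253703  93.44539755]
```

View pics/wrist1.png

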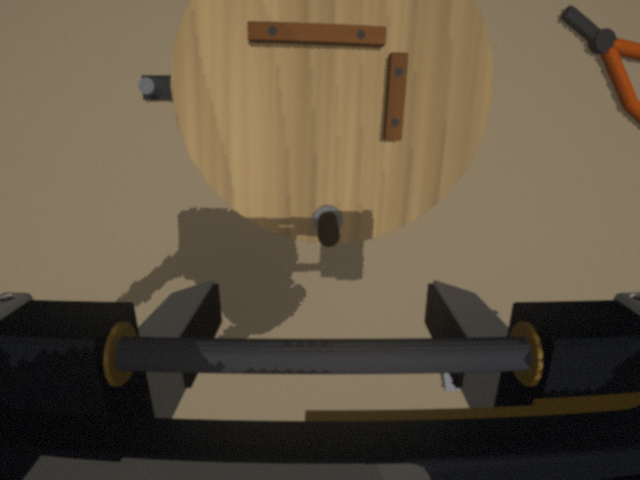

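The wrist view shows the handle top at (328,239), which matches the prediction of (329,239).

Call:
servo_tool(
  targets="-8 2.5 0 0; -8 2.5 0 0; 0 0 25 0; 0 0 25 0; 0 0 25 0; 0 0 25 0; 0 0 0 0",
)

```text
time: 3.62
tool_pos: [0.4665, -0.0019, 0.1401]
tool_rot: [3.132, -0.003, 0.81]
contact_force: [-0.1, -0.4, -0.4]
opening: 0.092
```

Run:
```python
from h import *
p=cams.read_camera("wrist"); save(p,"wrist2.png")
s=telemetry.observe(); print(s["tool_pos"],s["tool_rot"],s["contact_force"])
for X in ([.467,.0034,.087],[.467,.0034,.032],s["tool_pos"]): print(w2p(p,X))
```

```text
[ 0.46739023 -0.00199071  0.14123989] [ 3.13018462 -0.004066    0.81057912] [ 0.52496372 -0.46302641  0.62637827]
[317.67061327 261.32518409]
[317.90151214 231.92947802]
[327.10950979 316.88298945]
```

View pics/wrist2.png

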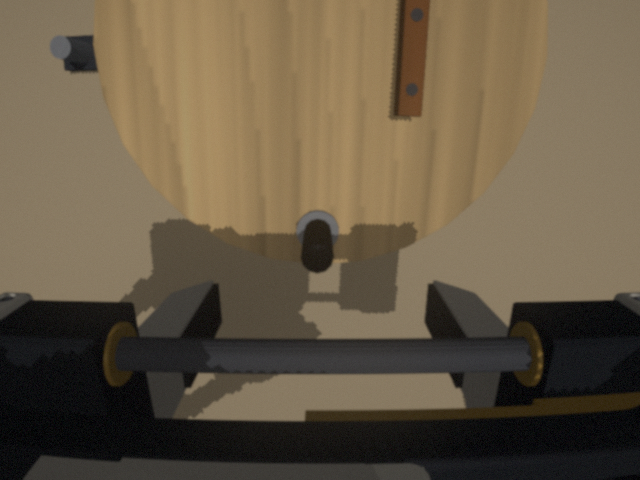

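Call:
servo_tool(
  targets="4 -4 0 0; 0 0 21 0; 0 0 21 0; 0 0 21 0; 0 0 19 0; 0 0 0 0",
)

```text
time: 4.42
tool_pos: [0.4737, 0.0038, 0.0644]
tool_rot: [3.118, -0.013, 0.81]
contact_force: [-0.3, 0.9, 0.1]
opening: 0.0914
```

Call:
servo_tool(
  targets="0 0 0 0; 0 0 0 0; 0 0 0 0; 0 0 0 0; 0 0 0 0; 0 0 0 0",
  hand=0,
  squeeze=15,
)

```text
time: 5.18
tool_pos: [0.4758, 0.0037, 0.0679]
tool_rot: [3.113, -0.016, 0.81]
contact_force: [-0.1, -0.6, 0.5]
opening: 0.0362
```

Call:
servo_tool(
  targets="-6 -6 4 0; 0 0 2 0; 0 0 0 0; 0 0 0 0",
)

```text
time: 5.68
tool_pos: [0.4668, 0.0031, 0.0617]
tool_rot: [3.113, -0.016, 0.809]
contact_force: [0.6, -1.2, 1.2]
opening: 0.0178
```

Call:
servo_tool(
  targets="1 12 0 -0.1; 1 12 0 -0.1; 1 12 0 -0.1; 1 12 0 -0.1",
)

```text
time: 6.18
tool_pos: [0.5002, -0.0198, 0.0615]
tool_rot: [3.129, 0.0, 1.221]
contact_force: [-9.0, -3.1, 9.2]
opening: 0.0176
```

Call:
servo_tool(
  targets="1 13 0 -0.1; 1 13 0 -0.1; 1 13 0 -0.1; 1 13 0 -0.1",
)

```text
time: 6.68
tool_pos: [0.5449, -0.0307, 0.0613]
tool_rot: [-3.135, 0.01, 1.637]
contact_force: [-6.5, -7.6, 7.6]
opening: 0.0174
```

Call:
servo_tool(
  targets="1 13 0 -0.1; 1 13 0 -0.1; 0.5 8 0 -0.06; 0.5 6 0 -0.05",
)

```text
time: 7.18
tool_pos: [0.5815, -0.0266, 0.0613]
tool_rot: [-3.122, 0.012, 1.958]
contact_force: [-4.4, -5.9, 5.7]
opening: 0.018
```

Call:
servo_tool(
  targets="0.5 6 0 -0.04; 0.5 6 0 -0.04",
)

```text
time: 7.42
tool_pos: [0.5844, -0.0251, 0.0607]
tool_rot: [-3.101, 0.007, 2.043]
contact_force: [-25.0, -14.7, 21.1]
opening: 0.0189
```

Call:
servo_tool(
  targets="0 6 0 0.04; 0 6 0 0.04",
)

```text
time: 7.68
tool_pos: [0.5844, -0.0259, 0.0605]
tool_rot: [-3.075, 0.008, 1.962]
contact_force: [-21.0, -14.2, 18.2]
opening: 0.0199
```

Run:
```python
from h import *
p=cams.read_camera("top"); save(p,"top1.png",(215,170,375,315),5)
s=telemetry.observe(); print(s["tool_pos"],s["tool_rot"],s["contact_force"])
```

```text
[ 0.5844013  -0.02587904  0.06049069] [-3.07412236  0.00795285  1.96069673] [-21.71885003 -13.73896719  18.26272636]
```

View pics/top1.png

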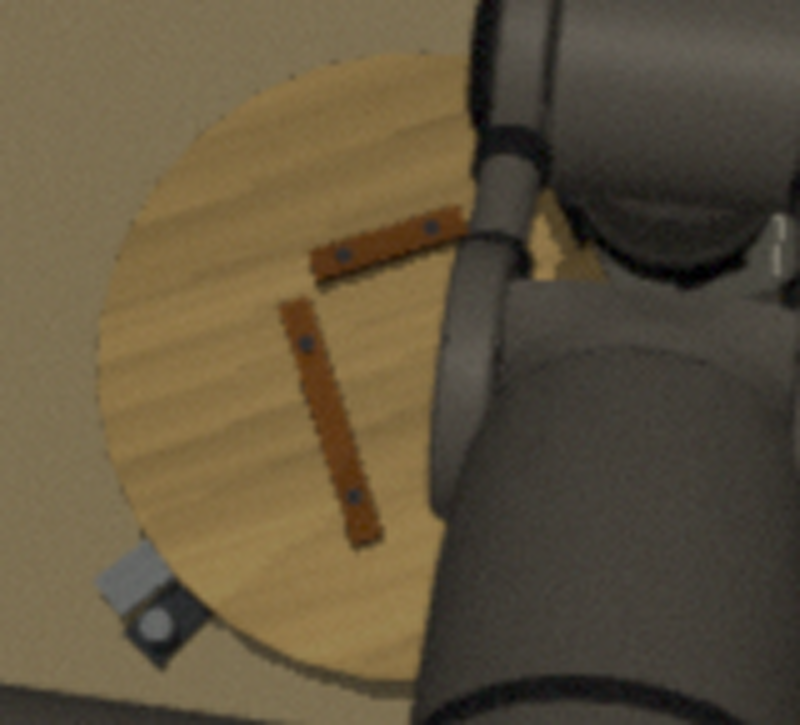

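Call:
servo_tool(
  targets="0 0 0 0; 0 0 0 0; 0 0 0 0; 0 0 0 0; 0 0 0 0; 0 0 0 0",
  hand=1,
)

```text
time: 8.48
tool_pos: [0.5837, -0.0258, 0.0593]
tool_rot: [-3.072, 0.007, 1.961]
contact_force: [0.1, 0.4, 0.3]
opening: 0.0749
```

Call:
servo_tool(
  targets="0 0 0 0; 0 0 0 0; 0 0 0 0; 0 0 0 0; 0 0 0 0; 0 0 0 0; 0 0 0 0; 0 0 0 0; 0 0 0 0; 0 0 0 0",
  hand=0,
  squeeze=50,
)

```text
time: 9.72
tool_pos: [0.5839, -0.0257, 0.0593]
tool_rot: [-3.074, 0.007, 1.96]
contact_force: [-3.5, -0.9, 0.3]
opening: 0.0185
```

Call:
servo_tool(
  targets="0 0 0 0; 0 0 0 0; 0 0 0 0; 0 0 0 0; 0 0 0 0; 0 0 0 0; 0 0 0 0; 0 0 -20 0; 0 0 -20 0; 0 0 -20 0; 0 0 -20 0; 0 0 0 0",
  hand=1,
)

```text
time: 11.22
tool_pos: [0.5884, -0.0231, 0.1408]
tool_rot: [-3.072, 0.006, 1.961]
contact_force: [-0.0, -0.4, -0.4]
opening: 0.0922
```

```bash
cat > g.py <<'E'
import sys
from h import *
from scipy.spatial.transform import Rotation as Ro
s=telemetry.observe(); R=Ro.from_euler("xyz",s["tool_rot"]).as_matrix()
p=s["tool_pos"]*1000
print("t",s["time"],"pos",p.round(1),"yaw",np.degrees(s["tool_rot"][2]).round(2),"tilt",R[:,2].round(4),"f",np.round(s["contact_force"],1),"T",np.round(s["torque"],2),"op",s["opening"],"q6",s["qpos"][5])
if len(sys.argv)>3:
    print("tool shift",(R.T@(np.array(list(map(float,sys.argv[1:4])))-p)).round(1))
E
python3 g.py 430 -70 100
```

```text
t 11.225 pos [588.4 -23.1 140.8] yaw 112.34 tilt [-0.0623 -0.0324 -0.9975] f [-0.  -0.4 -0.4] T [ 0.06 -0.18  0.03] op 0.09221721133853054 q6 -0.51995535974372
tool shift [  17.1 -161.1   52.1]
```

Call:
servo_tool(
  targets="3 -27 2 0; 3 -27 2 0; 3 -27 2 0; 3 -27 2 0; 3 -27 2 0; 3 -27 2 0; 0 0 20 0; 0 0 20 0; 0 0 0 0",
)

```text
time: 12.35
tool_pos: [0.4184, -0.0697, 0.0919]
tool_rot: [-3.063, -0.0, 1.961]
contact_force: [0.6, 0.0, 0.1]
opening: 0.092
```

```bash
python3 g.py 430 -70 30
python3 - <<'E'
from h import *
p=cams.read_camera("wrist"); save(p,"wrist3.png")
p=cams.read_camera("top"); save(p,"top3.png",None,1.25)
E
```

```text
t 12.35 pos [418.4 -69.7  91.9] yaw 112.33 tilt [-0.0728 -0.0296 -0.9969] f [0.6 0.  0.1] T [ 0.05 -0.17  0.01] op 0.09201893468159698 q6 -0.6553772548936929
tool shift [-4.7 15.4 60.9]
```

View pics/wrist3.png

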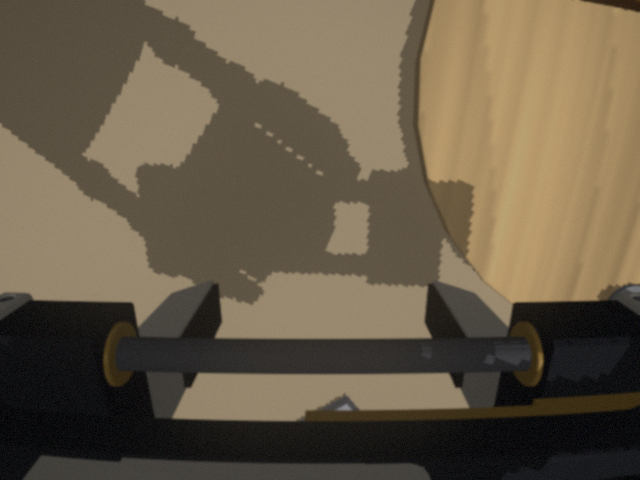

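View pics/top3.png

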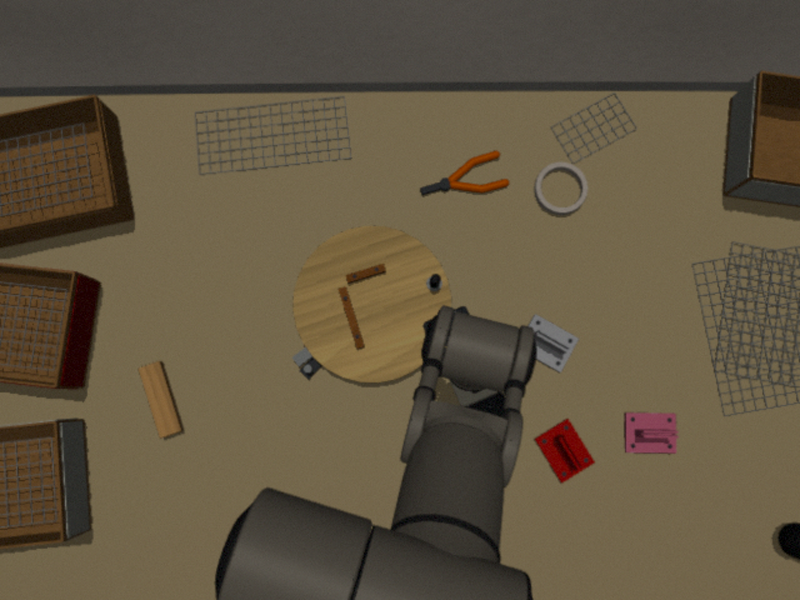

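Call:
servo_tool(
  targets="-15 -12 0 0; 0 0 20 0; 0 0 20 0; 0 0 15 0; 0 0 5 0; 0 0 5 0; 0 0 5 0",
)

```text
time: 13.32
tool_pos: [0.4146, -0.0924, 0.027]
tool_rot: [-3.074, 0.01, 1.962]
contact_force: [-0.7, -0.7, -0.2]
opening: 0.0917
```

```bash
python3 g.py
python3 - <<'E'
import cv2
im=cv2.imread("pics/top3.png")
c=im[int(170*1.25):int(315*1.25),int(215*1.25):int(375*1.25)]
cv2.imwrite("pics/top3c.png",cv2.resize(c,(800,725),interpolation=cv2.INTER_CUBIC))
E
```

```text
t 13.325 pos [414.6 -92.4  27. ] yaw 112.43 tilt [-0.0585 -0.0349 -0.9977] f [-0.7 -0.7 -0.2] T [ 0.08 -0.16 -0.03] op 0.091725393518492 q6 -0.684652327211004
```

View pics/top3c.png

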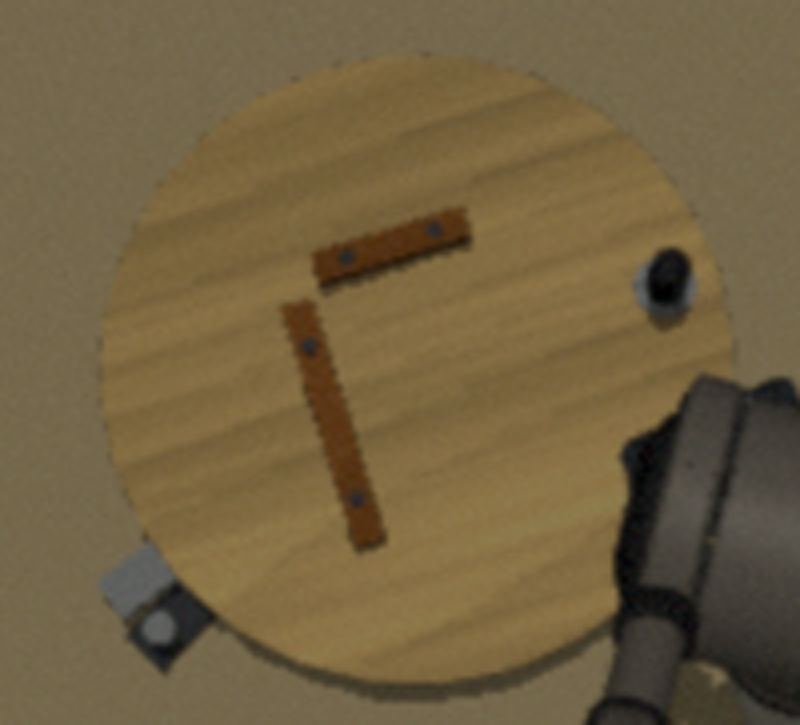

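The crop shows the lug against the post at about (160,600). Long fence inner edge runs (310,300)–(384,543), short fence inner edge (321,283)–(471,240), handle top at (672,268).

Run:
```python
from h import *
p=cams.read_camera("top")
T=(215,170); A=lambda d:np.degrees(np.arctan2(d[1],d[0])).round(2)
P=lambda l,z: np.array([p2w(p,(q[0]/5+T[0]-.4,q[1]/5+T[1]-.4),z/1000)[:2]*1000 for q in l])
L=P([(282,305),(310,300),(384,543),(360,550)],48);S=P([(313,252),(464,208),(471,240),(321,283)],48);H=P([(672,268)],87)[0]
aL=A(L[0]+L[1]-L[2]-L[3]); aS=A(S[0]+S[3]-S[1]-S[2]);print("xaxis from long",aL,"y-90 from short",aS-90)
a=np.radians((aL*110+(aS-90)*70)/180); x=np.array([np.cos(a),np.sin(a)]);y=np.array([-x[1],x[0]])
print("len",np.linalg.norm(L[1]-L[2]),np.linalg.norm(S[2]-S[3]))
fx=(S[2:4]@x).mean(); fy=(L[1:3]@y).mean()
# centre-based: long centre y = +7 ; short centre x=+7
fx2=(S@x).mean()-7; fy2=(L@y).mean()-7
print(fx,fx2,fy,fy2, "long centre x rel corner",(L@x).mean()-fx2,"short cy",(S@y).mean()-fy2)
for gx,gy in((fx,fy),(fx2,fy2)):
    c=gx*x+gy*y; print("corner",c,"axis",(gx-45)*x+(gy-35)*y)
    ax=(gx-45)*x+(gy-35)*y; print("handle",H,np.hypot(*(H-ax)),A(H-ax)+90)
print(np.degrees(a))
```

```text
xaxis from long 17.1 y-90 from short 15.849999999999994
len 110.74659913885168 67.96304387234943
592.3924704923363 592.5364094405134 -40.6888183534591 -41.93694447056969 long centre x rel corner -60.33172795780786 short cy -39.79842223977199
corner [579.29580981 130.3870537 ] axis [546.18163481  83.98175859]
handle [580.79267997 -26.75660531] 116.02116051518776 17.36
corner [579.79060483 129.23218786] axis [546.67642982  82.82689275]
handle [580.79267997 -26.75660531] 114.77134473002056 17.290000000000006
16.613888888888887
```

Call:
servo_tool(
  targets="0 0 4 0; 0 0 4 0; 0 0 4 0; 0 0 4 0",
)

```text
time: 13.88
tool_pos: [0.4145, -0.093, 0.0163]
tool_rot: [-3.077, 0.013, 1.963]
contact_force: [-22.0, 7.6, 80.1]
opening: 0.0917
```

```bash
python3 g.py
```

```text
t 13.875 pos [414.5 -93.   16.3] yaw 112.48 tilt [-0.0542 -0.0366 -0.9979] f [-22.    7.6  80.1] T [2.45 0.86 0.48] op 0.0917496309507128 q6 -0.681439940773999
```

Force reached 80 N, so the arm is stiffer than I expected. I'll hold still and see whether it relaxes.

Call:
servo_tool(
  targets="0 0 -1 0; 0 0 0 0",
)

```text
time: 14.12
tool_pos: [0.415, -0.093, 0.0191]
tool_rot: [-3.08, 0.015, 1.963]
contact_force: [-0.2, -0.4, 0.7]
opening: 0.092
```

```bash
python3 g.py
```

```text
t 14.125 pos [415.  -93.   19.1] yaw 112.49 tilt [-0.0512 -0.0378 -0.998 ] f [-0.2 -0.4  0.7] T [ 0.03 -0.12  0.04] op 0.09199381132885495 q6 -0.6818239891631489
```

Call:
servo_tool(
  targets="0 0 2 0; 0 0 1.5 0; 0 0 1.5 0; 0 0 1.5 0; 0 0 1.5 0; 0 0 1.5 0; 0 0 1.5 0; 0 0 1.5 0",
)

```text
time: 15.12
tool_pos: [0.4151, -0.0932, 0.0165]
tool_rot: [-3.084, 0.02, 1.965]
contact_force: [-8.0, 3.5, 32.1]
opening: 0.0919
```

```bash
python3 g.py
```

```text
t 15.125 pos [415.1 -93.2  16.5] yaw 112.58 tilt [-0.045  -0.0404 -0.9982] f [-8.   3.5 32.1] T [1.   0.14 0.24] op 0.09188001202240047 q6 -0.6806738739278736
```

Call:
servo_tool(
  targets="-1 -3 1.5 0; -1 -3 1.5 0; -1 -3 1.5 0; -1 -3 1.5 0",
)

```text
time: 15.62
tool_pos: [0.4133, -0.0987, 0.0158]
tool_rot: [-3.103, 0.027, 1.965]
contact_force: [2.8, 13.6, 21.3]
opening: 0.0917
```

```bash
python3 g.py
```

```text
t 15.625 pos [413.3 -98.7  15.8] yaw 112.56 tilt [-0.0251 -0.0397 -0.9989] f [ 2.8 13.6 21.3] T [ 2.77 -1.48  0.5 ] op 0.091748473654882 q6 -0.706272566596258
```

Call:
servo_tool(
  targets="-3 -3 2 0; -3 -3 2 0; -3 -3 2 0; -3 -3 2 0",
)

```text
time: 16.12
tool_pos: [0.4123, -0.1071, 0.0149]
tool_rot: [-3.12, 0.028, 1.967]
contact_force: [0.2, 23.7, 33.7]
opening: 0.0921
```

```bash
python3 g.py
```

```text
t 16.125 pos [ 412.3 -107.1   14.9] yaw 112.72 tilt [-0.0096 -0.0342 -0.9994] f [ 0.2 23.7 33.7] T [ 4.77 -1.56  1.03] op 0.0920672459275862 q6 -0.7506898626961647
```

Call:
servo_tool(
  targets="-4 -1.5 2 0; -4 -1.5 2 0; -4 -1.5 2 0; -4 -1.5 2 0; -4 -1.5 2 0",
)

```text
time: 16.75
tool_pos: [0.4124, -0.1101, 0.0142]
tool_rot: [-3.129, 0.011, 1.975]
contact_force: [-2.4, 34.7, 44.4]
opening: 0.0919
```

```bash
python3 g.py
```

```text
t 16.75 pos [ 412.4 -110.1   14.2] yaw 113.16 tilt [-0.007  -0.0146 -0.9999] f [-2.4 34.7 44.4] T [ 6.91 -1.68  1.46] op 0.09192786863327192 q6 -0.8086083602721882
```

Call:
servo_tool(
  targets="-3.5 -1.5 1.5 0; -3 -1.5 1 0; 0 0 -3 0; 0 0 -30 0; 0 0 -30 0; 0 0 -30 0; 0 0 0 0",
)

```text
time: 17.62
tool_pos: [0.4121, -0.1105, 0.1072]
tool_rot: [-3.129, 0.002, 1.979]
contact_force: [-0.2, -0.2, -1.0]
opening: 0.0915
```

```bash
python3 g.py 478 -227 105
python3 - <<'E'
from h import *
p=cams.read_camera("top"); save(p,"top4.png")
p=cams.read_camera("wrist"); save(p,"wrist4.png")
E
```

```text
t 17.625 pos [ 412.1 -110.5  107.2] yaw 113.37 tilt [-0.0109 -0.0073 -0.9999] f [-0.2 -0.2 -1. ] T [ 0.01 -0.09  0.01] op 0.09145397182097005 q6 -0.8317646728962629
tool shift [-133.1   14.3    2.3]
```

View pics/top4.png

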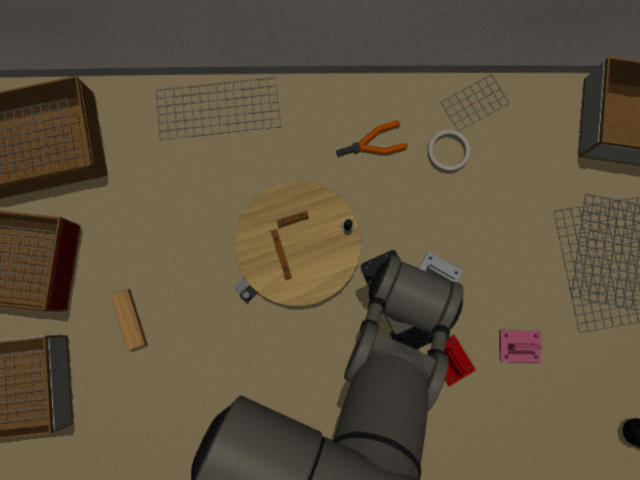

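Call:
servo_tool(
  targets="-33 3.5 -10 0; -33 3.5 -10 0; -33 3.5 -10 0; -33 3.5 -10 0; 0 0 0 0.155; 0 0 0 0.155; 0 0 0 0.155; 0 0 0 0.155; 0 0 0 0.155; 0 0 0 0.155; 0 0 0 0",
)

```text
time: 19.1
tool_pos: [0.4701, -0.2259, 0.1232]
tool_rot: [-3.094, 0.013, 1.018]
contact_force: [-1.1, 0.7, -0.2]
opening: 0.0915
```

```bash
python3 g.py 478 -227 40
python3 - <<'E'
from h import *
p=cams.read_camera("wrist"); save(p,"wrist5.png")
for X in ([.4783,-.2265,.06],[.528,-.2067,.01],[.4842,-.2839,.01],[.4241,-.2481,.01]): print(w2p(p,X))
np.savez("w5.npz",**{k:p[k] for k in("K","k1","R","t")})
E
```

```text
t 19.1 pos [ 470.1 -225.9  123.2] yaw 58.34 tilt [-0.0472  0.0143 -0.9988] f [-1.1  0.7 -0.2] T [-0.01 -0.1   0.04] op 0.09146578592695838 q6 -0.02516794946405961
tool shift [ 4.3 11.3 82.7]
[343.21542004 254.52837618]
[393.42061599 165.45986997]
[391.33145438 290.26045742]
[293.84743635 289.8158297 ]
```

View pics/wrist5.png

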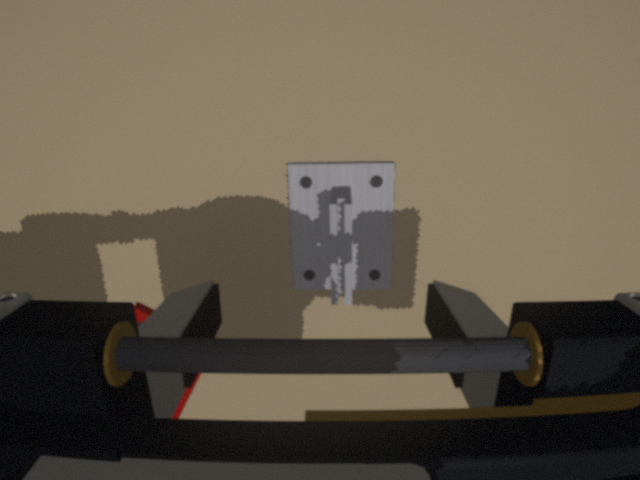

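```bash
python3 - <<'E'
from h import *
p=dict(np.load("w5.npz"))
F=np.array([p2w(p,q,.01)*1000 for q in ((288,163),(395,161),(393,289),(294,289))]);print(F.round(1),F.mean(0).round(1))
d=F[0]+F[1]-F[2]-F[3];print(np.degrees(np.arctan2(d[1],d[0])), np.linalg.norm(F[0]-F[1]),np.linalg.norm(F[1]-F[2]))
E
python3 g.py 476.5 -226.5 45
```

```text
[[ 470.4 -169.8   10. ]
 [ 530.3 -204.7   10. ]
 [ 485.7 -283.6   10. ]
 [ 424.6 -247.6   10. ]] [ 477.7 -226.4   10. ]
60.01309434370947 69.26698073530349 90.63678515273266
t 19.15 pos [ 470.  -225.9  123.2] yaw 58.43 tilt [-0.0474  0.0144 -0.9988] f [-0.6 -0.1  0.2] T [-0.05 -0.07 -0.01] op 0.09191501181722964 q6 -0.02677945507834193
tool shift [ 3.8  9.6 77.8]
```

Call:
servo_tool(
  targets="4 10 0 -0.03; 0 0 22 0; 0 0 22 0; 0 0 22 0; 0 0 8 0; 0 0 0 0",
)

```text
time: 19.9
tool_pos: [0.4808, -0.2276, 0.0453]
tool_rot: [-3.095, 0.01, 1.068]
contact_force: [-0.0, -0.1, -1.4]
opening: 0.0915
```

```bash
python3 g.py 477.5 -226.4 37
```

```text
t 19.9 pos [ 480.8 -227.6   45.3] yaw 61.2 tilt [-0.046   0.0137 -0.9988] f [-0.  -0.1 -1.4] T [-0.1  -0.01 -0.01] op 0.09152555250838162 q6 -0.06405917347433596
tool shift [-0.4 -3.1  8.4]
```

Call:
servo_tool(
  targets="0 -3 8 0.02; 0 0 0 0; 0 0 0 0; 0 0 0 0; 0 0 0 0; 0 0 0 0; 0 0 0 0; 0 0 0 0; 0 0 0 0; 0 0 0 0",
  hand=0,
  squeeze=35,
)

```text
time: 21.15
tool_pos: [0.4802, -0.2276, 0.0402]
tool_rot: [-3.103, 0.012, 1.048]
contact_force: [0.1, 0.4, -2.5]
opening: 0.0118
```

```bash
python3 g.py 477.5 -226.4 37
```

```text
t 21.15 pos [ 480.2 -227.6   40.2] yaw 60.04 tilt [-0.0394  0.0094 -0.9992] f [ 0.1  0.4 -2.5] T [-0.07 -0.03  0.06] op 0.011791874400528207 q6 -0.043849099775635975
tool shift [-0.3 -2.8  3.4]
```

Call:
servo_tool(
  targets="0 0 -20 0; 0 0 -20 0; 0 0 -20 0; 0 0 -20 0; 0 0 -20 0; 0 0 0 0",
)

```text
time: 21.9
tool_pos: [0.4814, -0.2267, 0.1387]
tool_rot: [-3.092, 0.011, 1.048]
contact_force: [-0.6, -0.9, -2.5]
opening: 0.0119
```

```bash
python3 g.py 538.4 68.4 140;python3 - <<'E'
from h import *
p=cams.read_camera("wrist"); save(p,"wrist6.png")
E
```

```text
t 21.9 pos [ 481.4 -226.7  138.7] yaw 60.05 tilt [-0.0487  0.0156 -0.9987] f [-0.6 -0.9 -2.5] T [-0.08 -0.13 -0.03] op 0.011853989845698935 q6 -0.04625586252689889
tool shift [284.1 -98.    0.6]
```

View pics/wrist6.png

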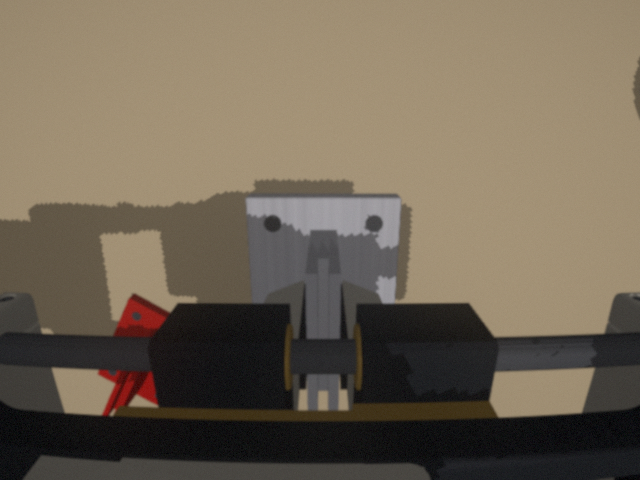

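The foot is lifted, with its web centred between the pads at about column 324. Now over to the turntable.

Call:
servo_tool(
  targets="28.4 -9.8 0 0; 28.4 -9.8 0 0; 28.4 -9.8 0 0; 28.4 -9.8 0 0; 28.4 -9.8 0 0; 28.4 -9.8 0 0; 28.4 -9.8 0 0; 28.4 -9.8 0 0; 28.4 -9.8 0 0; 28.4 -9.8 0 0; 0 0 0 0.09; 0 0 0 0.09; 0 0 0 0.09; 0 0 0 0.09; 0 0 0 0.09; 0 0 0 0.09; 0 0 0 0.09; 0 0 0 0.09; 0 0 0 0",
)

```text
time: 24.32
tool_pos: [0.5221, 0.0802, 0.1094]
tool_rot: [-3.089, 0.092, 0.306]
contact_force: [-0.4, 1.2, -2.8]
opening: 0.0119
```

```bash
python3 g.py 538.4 68.4 105;python3 - <<'E'
from h import *
p=cams.read_camera("wrist"); save(p,"wrist7.png"); np.savez("w7.npz",**{k:p[k] for k in("K","k1","R","t")})
p=cams.read_camera("top"); save(p,"top7.png",(215,170,375,315),5)
E
```

```text
t 24.325 pos [522.1  80.2 109.4] yaw 17.55 tilt [-0.1034  0.0229 -0.9944] f [-0.4  1.2 -2.8] T [-0.04 -0.08 -0.03] op 0.01189680889533132 q6 1.248688242229204
tool shift [12.3 16.3  2.4]
```

View pics/wrist7.png

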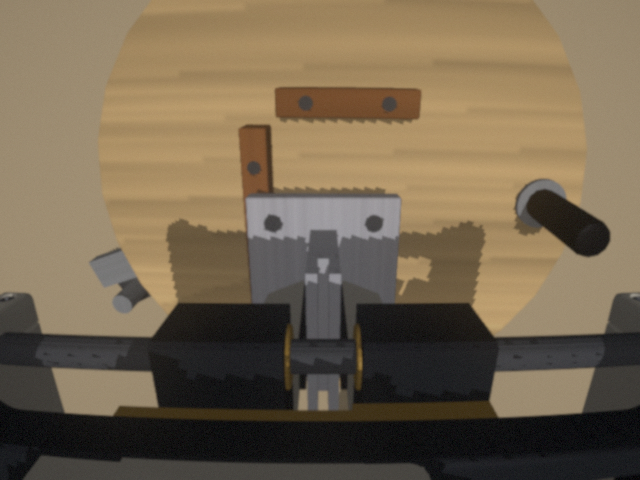

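View pics/top7.png

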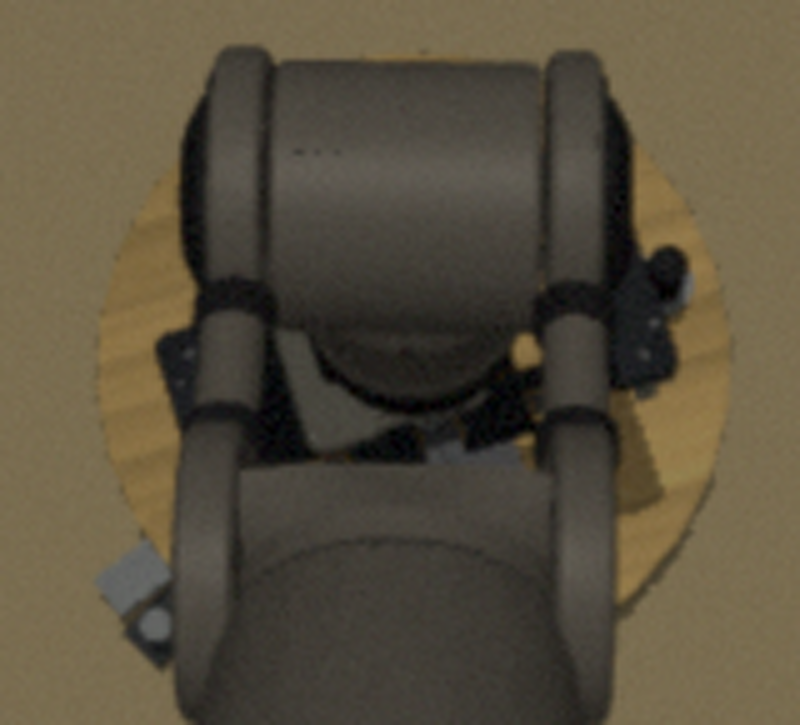

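The tool tilted during the yaw (about 6°). I'll move to the pre-place spot, touch down gently and level it against the disc.

Call:
servo_tool(
  targets="7 8 0 0; 7 8 0 0; 0 0 8 0; 0 0 6 0; 0 0 4 0; 0 0 0 0",
)

```text
time: 25.18
tool_pos: [0.5393, 0.0686, 0.0873]
tool_rot: [-3.088, 0.093, 0.31]
contact_force: [-0.3, -0.7, -2.7]
opening: 0.0123
```

```bash
python3 g.py 538.4 68.4 82
```

```text
t 25.175 pos [539.3  68.6  87.3] yaw 17.75 tilt [-0.1044  0.0229 -0.9943] f [-0.3 -0.7 -2.7] T [ 0.03 -0.07 -0.02] op 0.012278819775794701 q6 1.2256693169168151
tool shift [-0.4  0.2  5.3]
```

Call:
servo_tool(
  targets="0 0 5 0; 0 0 3 0; 0 0 2 0; 0 0 2 0",
)

```text
time: 25.68
tool_pos: [0.5382, 0.0692, 0.0754]
tool_rot: [-3.088, 0.092, 0.31]
contact_force: [-3.6, 0.3, 11.6]
opening: 0.0117
```

```bash
python3 g.py
```

```text
t 25.675 pos [538.2  69.2  75.4] yaw 17.77 tilt [-0.1033  0.023  -0.9944] f [-3.6  0.3 11.6] T [-0.03  0.35 -0.01] op 0.011711556437421665 q6 1.2253252040025042
```

Call:
servo_tool(
  targets="-3 0 1.5 0; -3 0 1.5 0; -3 0 1.5 0",
)

```text
time: 26.05
tool_pos: [0.534, 0.0668, 0.0747]
tool_rot: [-3.092, 0.079, 0.31]
contact_force: [3.2, 0.4, 5.5]
opening: 0.0117
```

```bash
python3 g.py
```

```text
t 26.05 pos [534.   66.8  74.7] yaw 17.76 tilt [-0.0897  0.0232 -0.9957] f [3.2 0.4 5.5] T [ 0.14 -1.08  0.04] op 0.011669986752185491 q6 1.2193265679803098
```

Call:
servo_tool(
  targets="-3 0 2.5 0; -3 0 2.5 0; -3 0 2.5 0; -3 0 2.5 0",
)

```text
time: 26.55
tool_pos: [0.5302, 0.0655, 0.0725]
tool_rot: [-3.096, 0.054, 0.309]
contact_force: [5.8, 6.2, 17.4]
opening: 0.0118
```

```bash
python3 g.py
```

```text
t 26.55 pos [530.2  65.5  72.5] yaw 17.72 tilt [-0.0652  0.0268 -0.9975] f [ 5.8  6.2 17.4] T [ 0.48 -0.51 -0.02] op 0.011782114644078436 q6 1.2106386058013057
```

Call:
servo_tool(
  targets="-3 0 2.5 0; -3 0 2.5 0; -3 0 2.5 0; -3 0 2.5 0; -3 0 2.5 0",
)

```text
time: 27.18
tool_pos: [0.5288, 0.0652, 0.0737]
tool_rot: [-3.103, 0.016, 0.308]
contact_force: [5.2, 6.1, 17.3]
opening: 0.012
```

```bash
python3 g.py
python3 - <<'E'
from h import *
p=cams.read_camera("wrist"); save(p,"wrist8.png")
p=cams.read_camera("side"); save(p,"side8.png",(240,180,400,300),5)
E
```

```text
t 27.175 pos [528.8  65.2  73.7] yaw 17.65 tilt [-0.027   0.032  -0.9991] f [ 5.2  6.1 17.3] T [ 0.57 -0.35 -0.03] op 0.012047731839669808 q6 1.2000105152975373
```

View pics/wrist8.png

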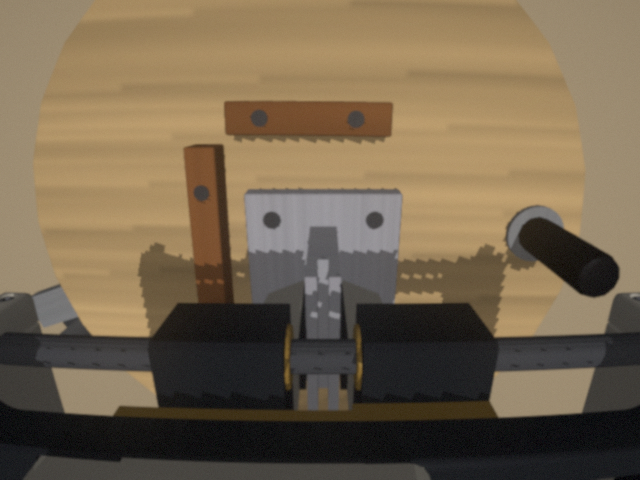

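View pics/side8.png

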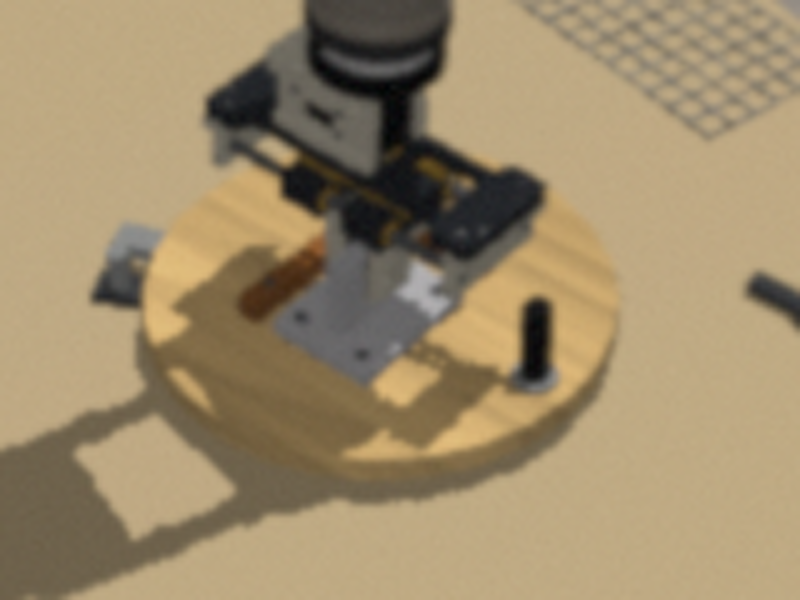

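Front plate edge is at row 190. The gaps are about 22 mm to the short fence (row 137) and about 12 mm to the long fence (column 228). The plate looks flat. Sliding toward the short fence first.

Call:
servo_tool(
  targets="4 0 0 0; 4 0 0 0; 4 0 0 0; 4 0 0 0",
)

```text
time: 27.78
tool_pos: [0.5384, 0.0688, 0.0724]
tool_rot: [-3.101, 0.03, 0.309]
contact_force: [-5.1, -2.3, 5.5]
opening: 0.0117
```

```bash
python3 g.py 546.4 83.4 73
```

```text
t 27.775 pos [538.4  68.8  72.4] yaw 17.7 tilt [-0.0412  0.0294 -0.9987] f [-5.1 -2.3  5.5] T [-0.74  0.97 -0.06] op 0.011749250724988128 q6 1.2117782626229328
tool shift [ 12.1 -11.5  -0.5]
```

Call:
servo_tool(
  targets="3 -3 -0.7 0; 3 -3 -0.3 0; 2 -2 0 0; 1.5 -1.5 0 0",
)

```text
time: 28.28
tool_pos: [0.5452, 0.0814, 0.0724]
tool_rot: [-3.101, 0.031, 0.309]
contact_force: [-1.0, -1.8, 2.9]
opening: 0.0117
```

```bash
python3 g.py 546.4 83.4 73
python3 - <<'E'
from h import *
p=cams.read_camera("wrist"); save(p,"wrist9.png")
E
```

```text
t 28.275 pos [545.2  81.4  72.4] yaw 17.7 tilt [-0.0417  0.0293 -0.9987] f [-1.  -1.8  2.9] T [-0.64  0.33  0.05] op 0.011702761695611253 q6 1.2347291762126993
tool shift [ 1.8 -1.6 -0.5]
```

View pics/wrist9.png

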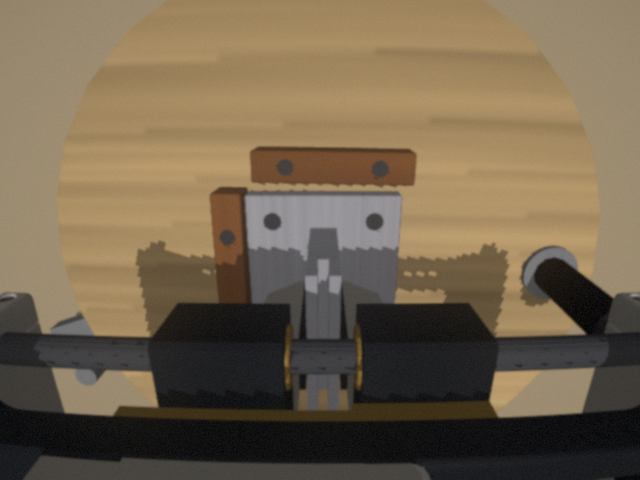

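Call:
servo_tool(
  targets="1.5 -1.5 0 0; 1.5 -1 0 0",
)

```text
time: 28.58
tool_pos: [0.5469, 0.0832, 0.0723]
tool_rot: [-3.103, 0.033, 0.309]
contact_force: [-2.6, -8.1, 1.0]
opening: 0.0118
```

```bash
python3 g.py 546.4 83.4 73
```

```text
t 28.575 pos [546.9  83.2  72.3] yaw 17.72 tilt [-0.043   0.0263 -0.9987] f [-2.6 -8.1  1. ] T [-1.8   0.64 -0.07] op 0.011766035980157736 q6 1.2415768189515783
tool shift [-0.4 -0.3 -0.7]
```

Call:
servo_tool(
  targets="1.5 -1 0.3 0; 1.5 -1 0.3 0",
)

```text
time: 28.82
tool_pos: [0.548, 0.0837, 0.0719]
tool_rot: [-3.106, 0.037, 0.309]
contact_force: [-4.3, -7.2, 6.1]
opening: 0.0121
```

```bash
python3 g.py 546.4 83.4 73
```

```text
t 28.825 pos [548.   83.7  71.9] yaw 17.7 tilt [-0.0462  0.0225 -0.9987] f [-4.3 -7.2  6.1] T [-1.65  0.98 -0.06] op 0.012133150668374008 q6 1.2475993930498959
tool shift [-1.6 -0.2 -1. ]
```

Call:
servo_tool(
  targets="2.5 -1 0 0; 2.5 -1 0.3 0",
)

```text
time: 29.08
tool_pos: [0.5503, 0.0846, 0.0717]
tool_rot: [-3.109, 0.043, 0.309]
contact_force: [-6.7, -6.8, 8.7]
opening: 0.0118
```

```bash
python3 g.py 546.4 83.4 73
python3 - <<'E'
from h import *
p=cams.read_camera("wrist"); save(p,"wrist10.png")
p=cams.read_camera("side"); save(p,"side10.png",(240,180,400,300),5)
E
```

```text
t 29.075 pos [550.3  84.6  71.7] yaw 17.68 tilt [-0.0508  0.0184 -0.9985] f [-6.7 -6.8  8.7] T [-1.68  1.07 -0.12] op 0.011822363056686505 q6 1.2547399633918352
tool shift [-4.2 -0.1 -1.1]
```

View pics/wrist10.png

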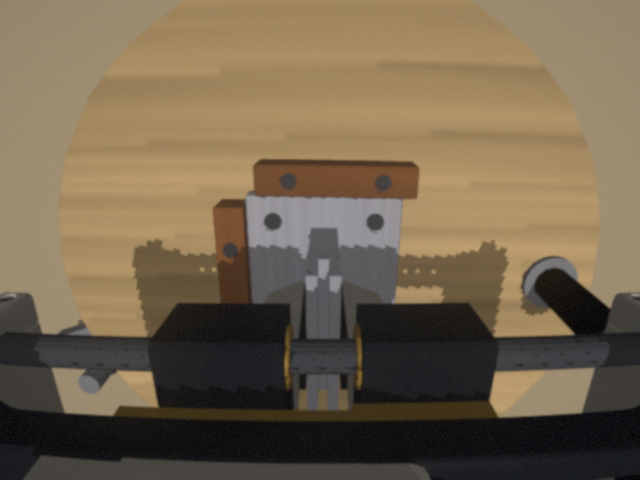

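View pics/side10.png

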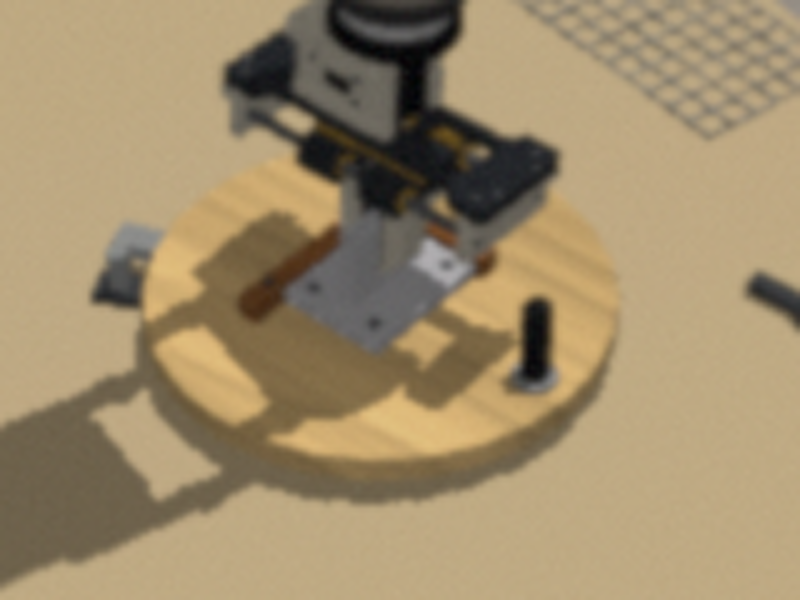

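Call:
servo_tool(
  targets="0 0 0 0; 0 0 0 0; 0 0 0 0; 0 0 0 0; 0 0 5 0; 0 0 4 0",
  hand=0.45,
)

```text
time: 29.92
tool_pos: [0.5511, 0.0862, 0.0624]
tool_rot: [-3.108, 0.039, 0.308]
contact_force: [-0.2, -0.5, 0.3]
opening: 0.0411
```

```bash
python3 g.py
python3 - <<'E'
from h import *
p=cams.read_camera("wrist"); save(p,"wrist11.png")
E
```

```text
t 29.925 pos [551.1  86.2  62.4] yaw 17.65 tilt [-0.0475  0.0206 -0.9987] f [-0.2 -0.5  0.3] T [-0.04  0.01 -0.02] op 0.04109124013577537 q6 1.2545274282434964
```

View pics/wrist11.png

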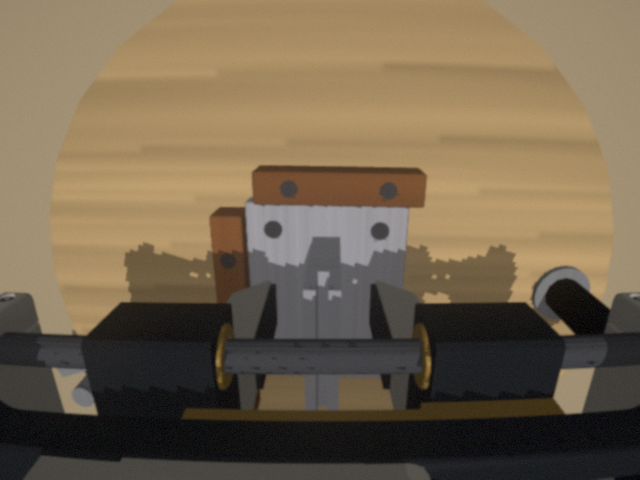

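Call:
servo_tool(
  targets="0 0 0 0; 0 0 0 0; 0 0 3 0; 0 0 3 0; 0 0 2 0",
  hand=0.28,
)

```text
time: 30.6
tool_pos: [0.5508, 0.0862, 0.0564]
tool_rot: [-3.108, 0.038, 0.308]
contact_force: [-7.1, -0.6, 24.1]
opening: 0.026
```

```bash
python3 g.py
```

```text
t 30.6 pos [550.8  86.2  56.4] yaw 17.66 tilt [-0.0468  0.0203 -0.9987] f [-7.1 -0.6 24.1] T [-0.36  1.33 -0.11] op 0.026033417733250803 q6 1.2544364802009857
```

Call:
servo_tool(
  targets="-3 -1.5 2 0; -3 -1.5 2 0; -3 -1.5 2 0; -3 -1.5 2 0",
)

```text
time: 31.1
tool_pos: [0.549, 0.0867, 0.0565]
tool_rot: [-3.12, 0.01, 0.308]
contact_force: [3.9, -2.5, 8.3]
opening: 0.0257
```

```bash
python3 g.py
```

```text
t 31.1 pos [549.   86.7  56.5] yaw 17.66 tilt [-0.016   0.0177 -0.9997] f [ 3.9 -2.5  8.3] T [-0.43 -0.76  0.07] op 0.025711464206585377 q6 1.2572248205038083
```

Call:
servo_tool(
  targets="-1 -3 2.5 0; -1 -3 2.5 0; -0.5 -3 2.5 0",
)

```text
time: 31.48
tool_pos: [0.549, 0.0875, 0.0562]
tool_rot: [-3.135, 0.0, 0.31]
contact_force: [-4.1, -13.0, 18.4]
opening: 0.0256
```

```bash
python3 g.py
```

```text
t 31.475 pos [549.   87.5  56.2] yaw 17.78 tilt [-0.0022  0.0062 -1.    ] f [ -4.1 -13.   18.4] T [-2.42  0.78 -0.09] op 0.02564304757279161 q6 1.2719236986511278
```

Call:
servo_tool(
  targets="0 0 -2 0; 0 0 -5 0; 0 0 -4 0; 0 0 0 0",
)

```text
time: 31.98
tool_pos: [0.5492, 0.0873, 0.068]
tool_rot: [-3.135, -0.0, 0.31]
contact_force: [-0.8, 0.2, 0.0]
opening: 0.0257
```

Call:
servo_tool(
  targets="0 0 0 0; 0 0 0 0; 0 0 0 0; 0 0 0 0",
  hand=0,
  squeeze=30,
)

```text
time: 32.48
tool_pos: [0.5495, 0.085, 0.0677]
tool_rot: [-3.139, 0.001, 0.311]
contact_force: [-1.0, 0.2, 2.4]
opening: 0.0119
```

```bash
python3 g.py
python3 - <<'E'
from h import *
p=cams.read_camera("wrist"); save(p,"wrist12.png")
E
```

```text
t 32.475 pos [549.5  85.   67.7] yaw 17.8 tilt [-0.0014  0.0025 -1.    ] f [-1.   0.2  2.4] T [-0.15 -0.01 -0.01] op 0.011858168382558048 q6 1.2724304571239582
```

View pics/wrist12.png

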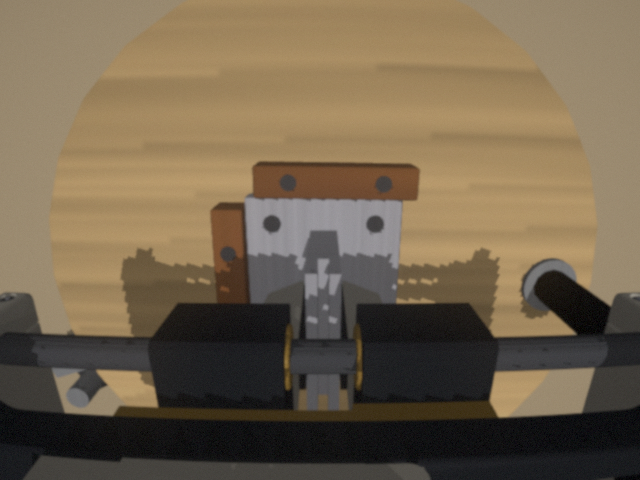

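Tilt is now near zero and the foot sits upright at both fences. Next is the firm push into the corner.

Call:
servo_tool(
  targets="2 -2 0.2 0.01; 2.5 -2.5 0.2 0",
)

```text
time: 32.78
tool_pos: [0.5499, 0.0859, 0.0681]
tool_rot: [3.138, 0.009, 0.302]
contact_force: [-9.5, -19.7, 12.1]
opening: 0.0119
```

```bash
python3 g.py
```

```text
t 32.775 pos [549.9  85.9  68.1] yaw 17.33 tilt [-0.0079 -0.0063 -0.9999] f [ -9.5 -19.7  12.1] T [-3.19  1.25 -0.05] op 0.011879904180081714 q6 1.293756040480432
```

Call:
servo_tool(
  targets="4 -3 0.2 0; 4 -3 0.2 0",
)

```text
time: 33.02
tool_pos: [0.5503, 0.0862, 0.0687]
tool_rot: [3.13, 0.026, 0.303]
contact_force: [-14.5, -21.9, 15.4]
opening: 0.0119
```

```bash
python3 g.py
```

```text
t 33.025 pos [550.3  86.2  68.7] yaw 17.35 tilt [-0.0216 -0.0191 -0.9996] f [-14.5 -21.9  15.4] T [-3.07  1.84 -0.25] op 0.011937290113227415 q6 1.3093907105908853
```

Call:
servo_tool(
  targets="0 0 1.5 0; -2.5 2 2.5 0; -2.5 2 2.5 0; -2.5 2 2.5 0",
)

```text
time: 33.52
tool_pos: [0.5494, 0.0837, 0.0675]
tool_rot: [3.136, 0.009, 0.298]
contact_force: [-0.3, 7.0, 15.0]
opening: 0.0118
```

```bash
python3 g.py
```

```text
t 33.525 pos [549.4  83.7  67.5] yaw 17.06 tilt [-0.0072 -0.008  -0.9999] f [-0.3  7.  15. ] T [ 1.7   0.52 -0.14] op 0.01180693871948129 q6 1.2967993750313105
```

Call:
servo_tool(
  targets="-3 2 3 0; -3 2 3 0; -3 1.5 3 0",
)

```text
time: 33.9
tool_pos: [0.5495, 0.0832, 0.0672]
tool_rot: [3.141, -0.014, 0.296]
contact_force: [0.5, 8.5, 17.9]
opening: 0.0118
```

```bash
python3 g.py
```

```text
t 33.9 pos [549.5  83.2  67.2] yaw 16.94 tilt [ 0.0137  0.0032 -0.9999] f [ 0.5  8.5 17.9] T [ 1.34  0.34 -0.07] op 0.01181940349480087 q6 1.283292873310071
```

Call:
servo_tool(
  targets="1.5 -2.5 -0.3 0; 3 -3 0 0",
)

```text
time: 34.15
tool_pos: [0.55, 0.0861, 0.0678]
tool_rot: [3.135, -0.007, 0.299]
contact_force: [-10.6, -30.0, 10.3]
opening: 0.0119
```

```bash
python3 g.py
```

```text
t 34.15 pos [550.   86.1  67.8] yaw 17.13 tilt [ 0.0084 -0.0047 -1.    ] f [-10.6 -30.   10.3] T [-5.19  1.6  -0.11] op 0.01185848781518931 q6 1.296146584787036
```

Call:
servo_tool(
  targets="3.5 -2 0 0",
)

```text
time: 34.28
tool_pos: [0.5501, 0.0861, 0.0678]
tool_rot: [3.132, 0.001, 0.3]
contact_force: [-13.0, -16.3, 12.6]
opening: 0.0119
```

```bash
python3 g.py
python3 - <<'E'
from h import *
p=cams.read_camera("wrist"); save(p,"wrist13.png",(200,140,460,320),3)
p=cams.read_camera("top"); save(p,"top13.png",(215,170,375,315),5); save(p,"top13f.png")
p=cams.read_camera("side"); save(p,"side13.png",(240,180,400,300),5)
E
python3 g.py
```

```text
t 34.275 pos [550.1  86.1  67.8] yaw 17.16 tilt [ 0.0016 -0.0098 -1.    ] f [-13.  -16.3  12.6] T [-2.23  1.67 -0.14] op 0.01191343383201244 q6 1.3020151254889096
t 34.425 pos [550.1  86.1  67.8] yaw 17.15 tilt [ 0.0016 -0.0095 -1.    ] f [-11.7 -17.1  11.9] T [-2.51  1.57 -0.14] op 0.011964954869408802 q6 1.301853904280089
```

View pics/wrist13.png

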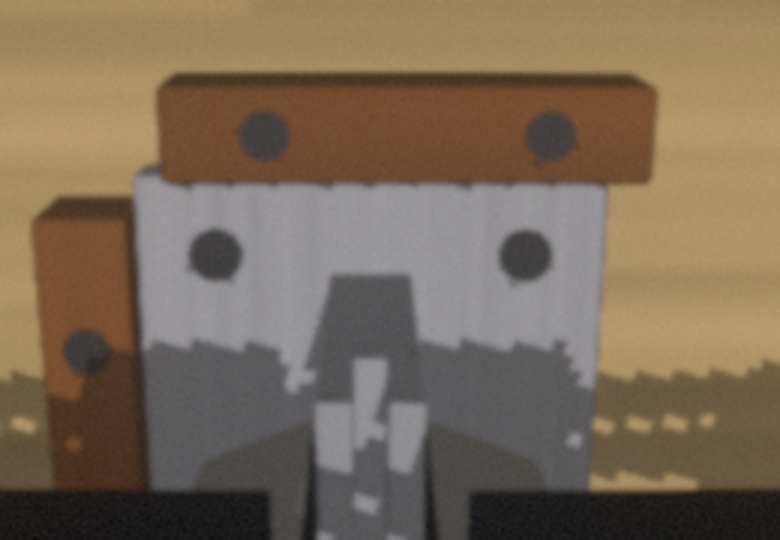

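View pics/top13.png

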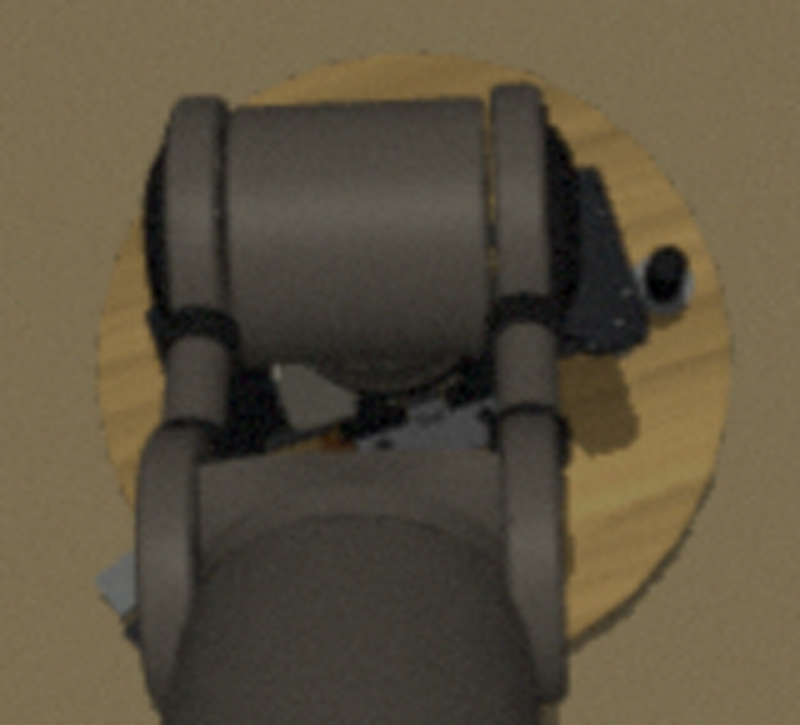

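View pics/side13.png

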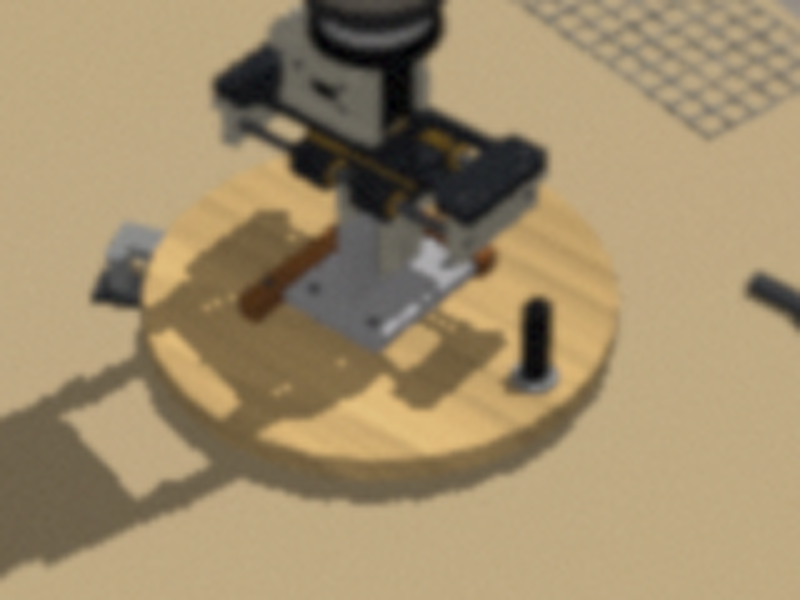

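View pics/top13f.png

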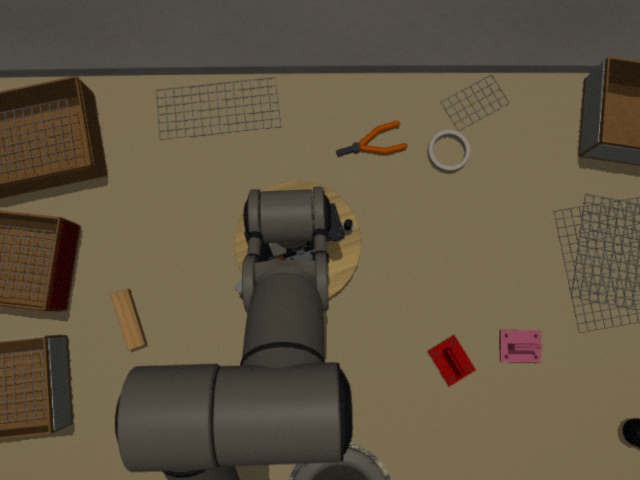

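```bash
python3 -c "
from h import *
print(robot.hand_in())"; python3 g.py
```

```text
the job is handed in; nothing more can be done
None
the job is handed in; nothing more can be done
```

I turned the turntable anticlockwise by its handle until it stopped moving, with the lug against the post. Then I picked up the grey aluminium foot, set it on the disc and pressed it into the corner. The job was handed in at about 34.4 s, with the foot still gripped and pressed there.

**Last checks before handing in:**
- **Seating:** the wrist picture shows the plate against the short fence along its front edge and against the long fence on its left.
- **Push:** about 16 N toward the short fence and 13 N toward the long fence, with about 12 N down. Some of the sideways force may be friction, up to about 7 N.
- **Flatness:** the tool was tilted about 0.5°. I judged the foot flat from this and did not measure it directly.
- **Turntable:** the lug and handle are where they were just after homing, to within about a pixel.
- **Other things:** the tape roll, pliers, offcut, and the red and pink feet look unmoved in the top picture.

**What went less well:**
- While levelling the tool against the bare table, the downward force briefly reached about 80 N. That was on the fingertips and below the 120 N wrist limit.
- The tool tilted by up to 6° during the moves. I levelled it by dragging on the table and disc, and let go of the foot once on the disc to regrip it flat.
- The measured seat position is about 4.5 mm from my estimate from the top picture. I relied on the contact forces and the wrist view instead. Nothing after hand-in could be checked.

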